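Load a sample magazine: unknown bracketed by two reference discs at one measuring height

TASK

Load the sample magazine for a bracketed measurement, counting its nests from the red end block: the gold reference disc in the first nest, the open cup of brown sample in the second, the silver reference disc in the third, so that the sample sits between its two references. The discs are thinner than the cup, so first put a spacer in each disc's nest and lay the disc squarely on top of it, choosing for each disc the spacer that brings its face level with the top of the cup. Keep the open cup upright, leave the spare spacer lying where it is, and leave the rest of the magazine empty.

Things in the scene. Friction and masses are not known exactly. Their poses are not given: they have to be found in the camera images.
- magazine: Aluminium sample magazine, a flat bar fixed on the worktop, 74 mm (its x) by 278 mm (its y) by 11 mm high. Origin: centre of its underside, on the worktop; x runs across the bar, y along it, z up. Four open round nests, 48 mm in diameter with chamfered rims, 5 mm deep, flat black floor 6 mm above the origin, centres on the bar's centre line (x = 0) at y = -87, -29, +29 and +87 mm. A red end block on one end, a grey one on the other.
- red_end_top (a point): Centre of the top of the red end block (50 x 22 mm, 14 mm high), which marks the first nest; it stands at y = +126 or y = -126 mm on the magazine, its top 25 mm above the worktop. From it along the bar's centre line the first nest is 39 mm away, the second 97 mm, the third 155 mm, the fourth 213 mm. The grey end block at the other end is like it.
- gold_disc_c (a point): Pale gold (cream-yellow) reference disc, loose, 40 mm in diameter, 8 mm thick, lying flat. Point: its centre, half-way up. Its z axis points up while it lies flat.
- silver_disc_c (a point): Silver-grey reference disc, loose, 40 mm in diameter, 12 mm thick, lying flat. Point: its centre, half-way up. Its z axis points up while it lies flat.
- brown_cup_c (a point): White sample cup, loose, open, filled with brown sample, 39 mm in diameter, 26 mm tall, standing upright. Point: its centre, half-way up. Its z axis points up while it lies flat.
- blue_spacer_c (a point): Blue turned plastic spacer, loose, 40 mm in diameter, 18 mm tall, with a narrow bore in the middle of its flat top. Point: its centre, half-way up. Its z axis points up while it lies flat.
- green_spacer_c (a point): Green spacer, loose, like the blue one but 14 mm tall, 40 mm in diameter. Point: its centre, half-way up. Its z axis points up while it lies flat.
- orange_spacer_c (a point): Orange spacer, loose, like the blue one but 22 mm tall, 40 mm in diameter. Point: its centre, half-way up. Its z axis points up while it lies flat.
Mind the look-alikes: they are no part of the job. Of the things like the part that bears blue_spacer_c, leave any that is black or pink; of the rest the smaller one is meant.

How it is judged:
At the end, for the whole second after the job is handed in: From the red end: blue spacer then gold disc on it in nest 1, brown cup in nest 2, green spacer then silver disc on it in nest 3; each within 8 mm of the nest centre across and along the bar, 2.5 mm of seated height, 0.08 rad of level; orange spacer within 30 mm of its start; all released (x of blue_spacer_c in the frame of magazine between -0.008 and 0.008 m and horizontal distance between blue_spacer_c and red_end_top between 0.031 and 0.047 m and z of blue_spacer_c in the frame of magazine between 0.0125 and 0.0175 m and angle between each of blue_spacer_c, gold_disc_c, brown_cup_c, green_spacer_c, silver_disc_c's own z axis and vertical below 0.08 rad and x of gold_disc_c in the frame of magazine between -0.008 and 0.008 m and horizontal distance between gold_disc_c and red_end_top between 0.031 and 0.047 m and z of gold_disc_c in the frame of magazine between 0.0255 and 0.0305 m and x of brown_cup_c in the frame of magazine between -0.008 and 0.008 m and horizontal distance between brown_cup_c and red_end_top between 0.089 and 0.105 m and z of brown_cup_c in the frame of magazine between 0.0165 and 0.0215 m and x of green_spacer_c in the frame of magazine between -0.008 and 0.008 m and horizontal distance between green_spacer_c and red_end_top between 0.147 and 0.163 m and z of green_spacer_c in the frame of magazine between 0.0105 and 0.0155 m and x of silver_disc_c in the frame of magazine between -0.008 and 0.008 m and horizontal distance between silver_disc_c and red_end_top between 0.147 and 0.163 m and z of silver_disc_c in the frame of magazine between 0.0235 and 0.0285 m and distance of orange_spacer_c from where it was at the start of the episode below 0.03 m); the robot touches nothing.
It fails at once if the open cup was tipped by more than 0.45 rad (angle between brown_cup_c's own z axis and vertical above 0.45 rad).
It fails at once if the spare orange spacer was moved by more than 30 mm (distance of orange_spacer_c from where it was at the start of the episode above 0.03 m).
It also fails if it takes over 144 s, if anything falls off the work surface, if the arm or the gripper's body presses on something with over 40 N, if the wrist force passes 120 N, or if a joint passes its speed limit or range.

ROBOT

A 7-joint arm with a two-finger parallel gripper is mounted at the origin on a cart in front of the work surface, level with it; the furniture and walls round the work are solid. World frame = base frame: x ahead of the robot, y to its left, z up, the work surface at z = 0. Lengths are in m, angles in rad, forces in N, time in s.
With the tool pointing down it reaches from about 0.4 to 0.875 m from the base axis. Payload 4.4 kg.
Tool frame: the origin (TCP) lies at the centre of the arm's flange, where the gripper is bolted on; the fingertips stand 173 mm ahead of it and the grasp point (between the pads) lies 155 mm ahead of it; z points along the fingers, y is the line along which they close (so a half turn about z gives the same grasp; the last joint's range is limited). The gripper opens to 85 mm and grips with 20 to 120 N. Pads are 22 mm wide; open, the fingers measure 114 mm over their backs; the gripper's body (76 mm by 85 mm) begins 54 mm behind the grasp point. The pads swing forward as they close: fully open they stand 13 mm farther back than shut.
Start: joints at [-1.167, 0.628, 0.038, 1.517, -0.027, 0.996, -0.02], TCP at [0.294, 0.58, 0.405] pointing down, gripper open.
Joint ranges: [-3.06, 3.06], [-0.37, 2.12], [-1.25, 1.32], [0.18, 2.47], [-1.1, 4.24], [0.23, 1.98], [-2.94, 2.94]. Speed limits (rad/s): [2.57, 2.57, 3.14, 3.14, 3.14, 3.14, 3.14].

INTERFACE

Orientations are given as a unit quaternion [w, x, y, z].
In Python, from cell import manip gives the robot as it stands. Calls block until the motion is done:
- manip.movep(position, orientation): joint-space move of the TCP to a pose.
- manip.line_to(position, ori=None, speed=0.15, threshold=None): straight line of the TCP; ori=None keeps the orientation; speed is the mean speed in m/s. With threshold (N) it stops when the force on the tool has changed by that much, and returns True; else False.
- manip.set_joints(angles): joint-space move.
- manip.ungrasp() and manip.close_gripper(): open the fingers fully, or close them until they stop; the grip force is fixed at half the most.
- manip.wait(seconds).
- manip.solve_ik(position, orientation): joint angles nearest the present ones, or None.
- manip.read_state(): the state.
- manip.capture(name): name is "scene" or "top"; returns the picture (480x640x3 uint8, blue, green, red); there is no depth.
- manip.get_calibration(name): a dict with "mtx" (3x3 intrinsics, pixels), "R" (3x3) and "t" (3): a world point X has camera coordinates R X + t. Camera axes: x right, y down, z forward; pixel columns grow to the right and rows downward; lengths in m; the calibration is good to about 2 mm. A picture is of the moment at which its call begins. get_calibration takes no time and is no camera call.
A pose or a line that the arm cannot do raises manip.Unreachable and nothing moves.
- manip.hand_in(): hands the job in; it is judged then, once.
Trained networks look in the newest picture that a camera, given by its name, has taken for a name from the list of things; names that differ only in an ending like _2 or _b are one class to them, and where a whole thing is asked for, a point or a joint stands for the part that bears it (a point fixed in the world has none). Each returns a list of dicts, best first, with "p" (0 to 1); they miss things now and then, are a little off and sometimes report something else, mostly with a low value. They report only what shows in the picture. A call takes as long as a camera call. They do not tell look-alikes from the thing itself.
- manip.silhouettes(camera, target): "mask" (480x640 bool, what is visible of it) and "rect" ([left, top, width, height] in pixels, round what is visible of it).
The state is a dict: "t": time; "joint_pos": joint angles; "dq": joint speeds; "joint_efforts": joint torques, N m; "tcp_pos": TCP position; "tool_rot": TCP orientation; "wrist_force": force on the tool from outside, world axes, zero at the start; "torque": the same for the moment, N m; "width": finger opening in m; "finger_force": force on a finger pad.
Only numpy, scipy, OpenCV 4.12 (cv2) and the standard library are available. Lean on these libraries where they do the work, as an engineer would, in place of code of your own. Each camera call takes 0.05 s, during which the arm holds its last target. There are 200 camera calls.

## Working session

There is one attempt and no reset: what is moved stays moved. The work goes in short steps, each a Python script; the robot and the scene stay as the last script left them, time stands still between calls to the robot, and variables do not carry over. Pictures are saved under pics/ and viewed, at most 14 in all, crops included, and the job is handed in when it is done.

```bash
mkdir -p pics; python3 - <<'E'
from cell import manip
import cv2,numpy as np
for n in("scene","top"):
    im=manip.capture(n); cv2.imwrite(f"pics/{n}0.png",im)
    c=manip.get_calibration(n); print(n,c["mtx"].tolist(),(-c["R"].T@c["t"]).round(3),c["R"].round(3).tolist())
    for k in["magazine","red_end_top","gold_disc_c","silver_disc_c","brown_cup_c","blue_spacer_c","green_spacer_c","orange_spacer_c"]:
        print(k,[(round(d["p"],2),d["rect"]) for d in manip.silhouettes(n,k)])
print(manip.read_state())
E
```

```text
scene [[623.1946619861208, 0.0, 315.87362046210313], [0.0, 623.1946619861208, 235.2319575183392], [0.0, 0.0, 1.0]] [-0.537 -0.937  0.802] [[0.666, -0.746, -0.008], [-0.379, -0.329, -0.865], [0.643, 0.579, -0.502]]
magazine [(0.62, [214.6, 188.7, 90.4, 33.3])]
red_end_top []
gold_disc_c [(0.48, [381.0, 253.0, 16.8, 8.8])]
silver_disc_c [(0.5, [326.6, 250.7, 14.0, 12.7])]
brown_cup_c [(0.53, [354.1, 262.0, 18.1, 12.0])]
blue_spacer_c [(0.84, [297.4, 229.3, 22.7, 16.3]), (0.75, [405.8, 288.5, 20.5, 22.5]), (0.72, [424.4, 323.8, 25.0, 18.9]), (0.52, [413.1, 259.5, 17.5, 17.4])]
green_spacer_c [(0.73, [348.4, 234.9, 14.2, 12.3]), (0.22, [211.7, 190.0, 94.0, 33.6])]
orange_spacer_c [(0.77, [381.8, 274.6, 18.9, 16.1])]
top [[545.6659216749927, 0.0, 325.74974977016166], [0.0, 545.6659216749927, 233.09179270993616], [0.0, 0.0, 1.0]] [ 0.191 -0.063  1.44 ] [[-0.004, -1.0, -0.011], [-0.982, 0.006, -0.189], [0.189, 0.01, -0.982]]
magazine [(0.89, [172.8, 197.7, 105.3, 44.0]), (0.63, [414.6, 203.4, 16.2, 13.8])]
red_end_top []
gold_disc_c []
silver_disc_c [(0.67, [346.5, 239.1, 16.3, 17.2])]
brow
[... 355 characters left out ...]
'joint_pos': array([-1.16682212,  0.62836837,  0.03849909,  1.51741058, -0.02698863,
        0.99629109, -0.01999973]), 'dq': array([-0.00057661,  0.00302024, -0.0014045 , -0.00127722,  0.00063389,
        0.00050892, -0.00039898]), 'joint_efforts': array([ 6.18667837e-04, -5.63256347e+01,  1.22600041e+00, -1.93789530e+01,
        1.09658972e-02,  1.47133091e-03,  1.00405111e-05]), 'tcp_pos': array([0.29423138, 0.57960105, 0.40473053]), 'tool_rot': array([-9.62209725e-06,  2.32741968e-01,  9.72538521e-01,  2.29924462e-05]), 'wrist_force': array([ 0.21010436, -0.43706372,  0.24903698]), 'torque': array([ 0.03003194,  0.01391067, -0.04141845]), 'finger_force': 0.0, 'width': 0.0855913216764744}
```

```bash
python3 - <<'E'
import cv2
a=cv2.imread("pics/top0.png")[180:300,150:510]; cv2.imwrite("pics/t1.png",cv2.resize(a,None,fx=2.22,fy=2.22,interpolation=2))
a=cv2.imread("pics/scene0.png")[170:350,200:460]; cv2.imwrite("pics/s1.png",cv2.resize(a,None,fx=3,fy=3,interpolation=2))
E
```

```text
(no output)
```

View pics/t1.png

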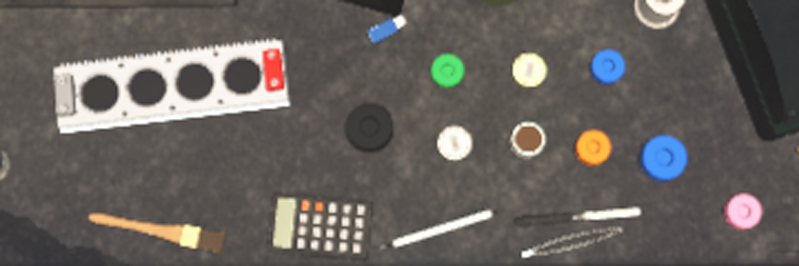

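View pics/s1.png

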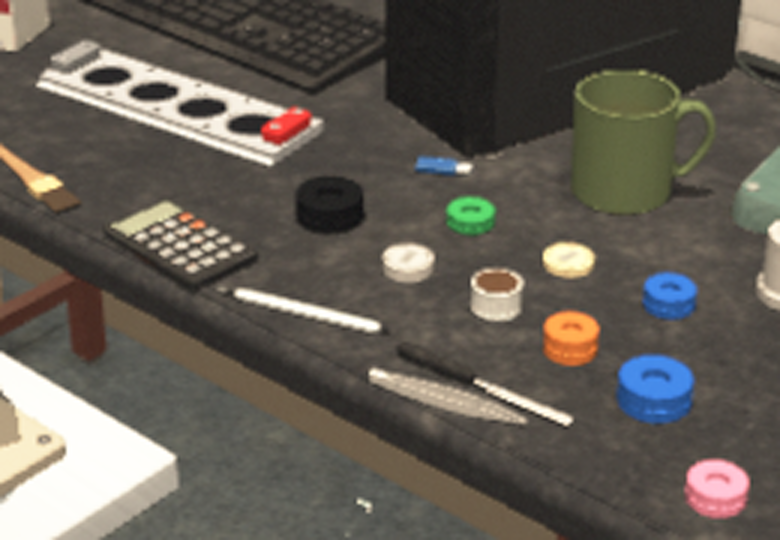

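View pics/top0.png

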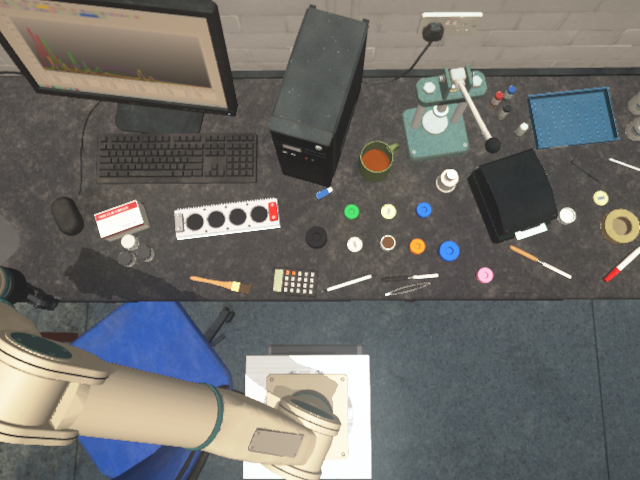

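Top picture:
- Magazine: spans (175-280, 200-240), with its red end at right (272,211).
- Blue-spacer look-alikes: small blue (424,210), larger blue (449,251), black (316,237) and pink (485,275). I choose the small blue at (424,210).
- Others: green (351,212), gold (388,212), silver (354,244), cup (388,242) and orange (417,246).
- Distractors: a pale disc at (600,198) and a white one at (567,215), both away from the group.

Next I measure by blobs in both cameras.

```bash
cat > meas.py <<'E'
import cv2,numpy as np
from cell import manip
from scipy.optimize import least_squares
def ray(n,uv,z):
    c=manip.get_calibration(n); d=c["R"].T@np.linalg.inv(c["mtx"])@[uv[0],uv[1],1.]; o=-c["R"].T@c["t"]
    return o+d*(z-o[2])/d[2]
def proj(n,X):
    c=manip.get_calibration(n); p=c["mtx"]@(c["R"]@np.asarray(X,float)+c["t"]); return p[:2]/p[2]
def blob(im,uv,r=14,dark=False,col=False):
    "centroid of the hull of the bright (dark, coloured) component nearest uv, at 4x"
    x0,y0=int(uv[0]-r),int(uv[1]-r); a=im[y0:y0+2*r,x0:x0+2*r].astype(int)
    g=(a.max(2)-a.min(2) if col else a.max(2)).astype(np.uint8)
    g=cv2.resize(g,None,fx=4,fy=4,interpolation=cv2.INTER_LINEAR)
    _,b=cv2.threshold(g,0,255,cv2.THRESH_OTSU|(cv2.THRESH_BINARY_INV if dark else 0))
    cs,_=cv2.findContours(b,cv2.RETR_EXTERNAL,cv2.CHAIN_APPROX_NONE)
    hs=[cv2.convexHull(c) for c in cs if cv2.contourArea(c)>300]
    h=min(hs,key=lambda c:np.hypot(*(c.reshape(-1,2).mean(0)-4*r)))
    m=cv2.moments(h); k=np.array([m["m10"],m["m01"]])/m["m00"]
    return (k+.5)/4-.5+[x0,y0], cv2.boundingRect(h)[2]/4, cv2.boundingRect(h)[3]/4
E
python3 - <<'E'
from meas import *
T=cv2.imread("pics/top0.png");S=cv2.imread("pics/scene0.png")
L={"blue":((424,210),(423,268),.018,1),"bigblue":((449,251),(418,299),.024,1),"green":((351,212),(357,241),.014,1),"gold":((388,212),(389,256),.008,0),
"silver":((354,244),(335,257),.012,0),"cup":((388,242),(365,268),.026,0),"orange":((417,246),(390,282),.022,1)}
for k,(t,s,h,c) in L.items():
    a,w,hh=blob(T,t,col=c);b,w2,h2=blob(S,s,col=c)
    print(k,ray("top",a,h/2).round(4)[:2],ray("scene",b,h/2).round(4)[:2],"w mm",(w*2.55,hh*2.55),(w2,h2))
# nests
n=[]
for i in range(4):
    a,w,hh=blob(T,[(195,222),(216,219),(237.5,216.5),(258.5,214)][i],r=9,dark=True); p=ray("top",a,.0085);n.append(p[:2]);print("nest",p.round(4),w*2.55,hh*2.55)
    b,w,hh=blob(S,[(235.5,195),(251.5,200.5),(267.5,205.5),(283.5,211)][i],r=7,dark=True);print("   scene",ray("scene",b,.0085).round(4),w,hh)
n=np.array(n);print(np.diff(n,axis=0),np.linalg.norm(np.diff(n,axis=0),axis=1))
E
```

```text
blue [ 0.5294 -0.311 ] [ 0.5298 -0.3093] w mm (38.887499999999996, 38.887499999999996) (17.5, 15.25)
bigblue [ 0.4164 -0.373 ] [ 0.4165 -0.3714] w mm (52.275, 51.637499999999996) (25.0, 22.5)
green [ 0.5259 -0.1167] [ 0.527  -0.1149] w mm (37.6125, 38.25) (16.0, 12.25)
gold [ 0.5266 -0.2164] [ 0.5272 -0.2153] w mm (38.887499999999996, 38.25) (17.25, 12.0)
silver [ 0.4366 -0.1241] [ 0.4378 -0.1221] w mm (40.162499999999994, 39.525) (17.5, 12.75)
cup [ 0.4392 -0.2116] [ 0.4382 -0.2113] w mm (42.074999999999996, 42.7125) (18.0, 17.5)
orange [ 0.4293 -0.2892] [ 0.4297 -0.2877] w mm (41.4375, 41.4375) (18.75, 18.5)
nest [0.4999 0.3051 0.0085] 43.9875 42.7125
   scene [0.5001 0.3081 0.0085] 14.0 6.25
nest [0.5066 0.2476 0.0085] 45.9 43.349999999999994
   scene [0.507  0.2496 0.0085] 14.0 6.25
nest [0.5135 0.1901 0.0085] 42.7125 41.4375
   scene [0.5137 0.1918 0.0085] 14.0 6.5
nest [0.5205 0.1325 0.0085] 41.4375 41.4375
   scene [0.5194 0.1361 0.0085] 14.0 7.0
[[ 0.00673227 -0.05750822]
 [ 0.00687082 -0.05757198]
 [ 0.00705866 -0.05758742]] [0.05790094 0.05798052 0.0580184 ]
```

Both cameras agree to within 2 mm, and the nest pitch comes out at 58 mm as it should. Before moving I take one close crop to check the choice.

```bash
cat > job.py <<'E'
from meas import *
OBJ={"blue":(.5296,-.3102,.018),"green":(.5264,-.1158,.014),"gold":(.5269,-.2158,.008),"silver":(.4372,-.1231,.012),"cup":(.4387,-.2114,.026)}
U=np.array([.0067,-.05755]);U/=np.linalg.norm(U)      # towards the red end
C=np.array([.5101,.2200]);                             # bar centre (mean of both cameras)
nest=lambda k:C+U*(.087-.058*(k-1))
ph=.5*np.arctan2(-U[1],U[0]); ORI=[0,np.sin(ph),np.cos(ph),0]
ZT=.30
def go(xy,z,v=.25,**k): return manip.line_to([xy[0],xy[1],z],ori=ORI,speed=v,**k)
def via(a,b):
    "travel at height, keeping nearer than the tower"
    if abs(a[1]-b[1])>.25:
        for y in(np.clip(a[1],-.12,.2),np.clip(b[1],-.12,.2)): go((.46,y),ZT,.3)
    go(b,ZT,.3)
def pick(n,zt):
    s=manip.read_state()["tcp_pos"]; via(s[:2],OBJ[n][:2]); go(OBJ[n][:2],zt+.03)
    hit=go(OBJ[n][:2],zt,.05,threshold=8); manip.close_gripper(); s=manip.read_state()
    print(n,"hit",hit,"w",round(s["width"],4),"ff",s["finger_force"],"f",s["wrist_force"].round(1),"z",s["tcp_pos"][2].round(4),"t",s["t"])
    go(OBJ[n][:2],ZT,.2); print("  lifted w",round(manip.read_state()["width"],4))
def place(n,k,zt,under=0.):
    a=manip.read_state()["tcp_pos"][:2]; b=nest(k); z=zt+.006+under; via(a,b); go(b,z+.02)
    hit=go(b,z-.001,.03,threshold=6); s=manip.read_state()
    print("  place",n,"hit",hit,"dz mm",round(1e3*(s["tcp_pos"][2]-z),1),"f",s["wrist_force"].round(1))
    manip.ungrasp(); go(b,ZT,.2); print("  t",manip.read_state()["t"])
E
python3 - <<'E'
from job import *
T=cv2.imread("pics/top0.png")[185:290,330:500]; cv2.imwrite("pics/crop.png",cv2.resize(T,None,fx=4,fy=4,interpolation=2))
print(ORI,nest(1),nest(4),C+U*.126, ray("top",(272,211),.025), ray("top",(300,181),0), ray("top",(376,175),0))
for p in[(.45,.2,.35),(.46,-.12,.3),(.5296,-.3102,.18),(.4372,-.1231,.17),(*nest(3),.19),(*nest(1),.19)]:
    print(p,[None if q is None else np.round(q,2) for q in(manip.solve_ik(list(p),ORI),manip.solve_ik(list(p),[0,ORI[2],-ORI[1],0]))])
E
```

```text
[0, np.float64(0.6649663644841338), np.float64(0.74687330525649), 0] [0.52016063 0.13358366] [0.50003937 0.30641634] [0.52467057 0.0948453 ] [0.52387351 0.09467637 0.025     ] [0.61360937 0.02191675 0.        ] [ 0.62915142 -0.18641329  0.        ]
(0.45, 0.2, 0.35) [array([-0.67,  0.5 ,  0.27,  2.01, -0.21,  0.66, -0.14]), array([-0.11,  0.53, -0.53,  2.  ,  0.4 ,  0.72,  2.37])]
(0.46, -0.12, 0.3) [array([ 0.04,  0.56,  0.23,  2.1 , -0.26,  0.51,  0.57]), array([ 0.54,  0.59, -0.5 ,  2.08,  0.51,  0.58,  2.93])]
(0.5296, -0.3102, 0.18) [array([ 0.44,  0.88,  0.08,  1.77, -0.12,  0.5 ,  0.71]), array([ 0.94,  1.02, -0.79,  1.75,  0.98,  0.82,  2.91])]
(0.4372, -0.1231, 0.17) [array([ 0.44,  0.82, -0.33,  2.2 ,  1.02,  0.28, -0.68]), array([ 0.61,  0.88, -0.6 ,  2.19,  1.24,  0.48,  2.25])]
(np.float64(0.5067464554219242), np.float64(0.24880544633854612), 0.19) [array([-0.58,  0.83,  0.12,  1.91, -0.22,  0.42, -0.18]), array([-0.23,  0.86, -0.43,  1.9 ,  0.67,  0.53,  2.13])]
(np.float64(0.5201606337342273), np.float64(0.13358366098436172), 0.19) [array([-0.4 ,  0.81,  0.15,  1.98, -0.3 ,  0.37,  0.1 ]), array([-0.03,  0.84, -0.42,  1.97,  0.71,  0.48,  2.28])]
```

View pics/crop.png

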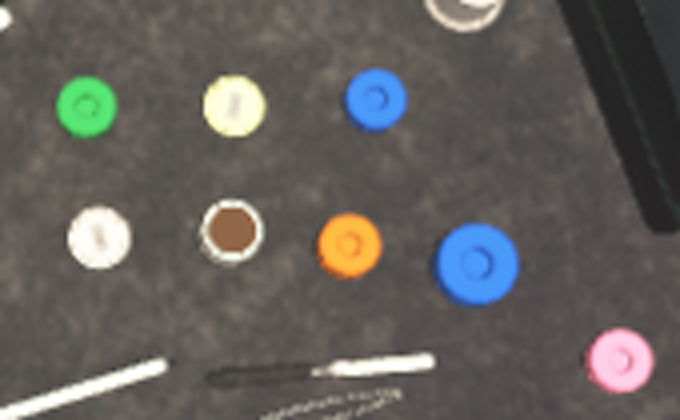

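The crop confirms the choice: small blue at crop (375,100), with the 1.3 times larger blue at (477,263). The red end block's predicted position also agrees with the picture to 1 mm. Now I touch the table with the fingers shut to learn the tip length.

```bash
python3 - <<'E'
from job import *
go((.45,.2),.35,.3); go((.47,-.05),ZT,.3); manip.close_gripper(); p=(.485,-.055)
go(p,.20); h=go(p,.165,.02,threshold=5); s=manip.read_state(); print(h,s["tcp_pos"],s["wrist_force"],s["width"],s["t"])
go(p,ZT); manip.ungrasp()
E
```

```text
True [ 0.48476417 -0.0549867   0.17349592] [ 0.12870649 -0.31092616  6.08565189] 0.0004973018114585096 5.975
```

The shut tip length is 173 mm, as assumed. Cup first, since it has the most room.

```bash
python3 - <<'E'
from job import *
pick("cup",.180); place("cup",2,.180)
cv2.imwrite("pics/c_s.png",cv2.resize(manip.capture("scene")[170:300,200:400],None,fx=4,fy=4,interpolation=2))
E
```

```text
cup hit False w 0.0366 ff 59.488091468811035 f [ 0.1 -0.3  5.7] z 0.1806 t 9.875
  lifted w 0.0371
  place cup hit True dz mm 0.6 f [-0.4 -0.1  5.3]
  t 15.0083
```

View pics/c_s.png

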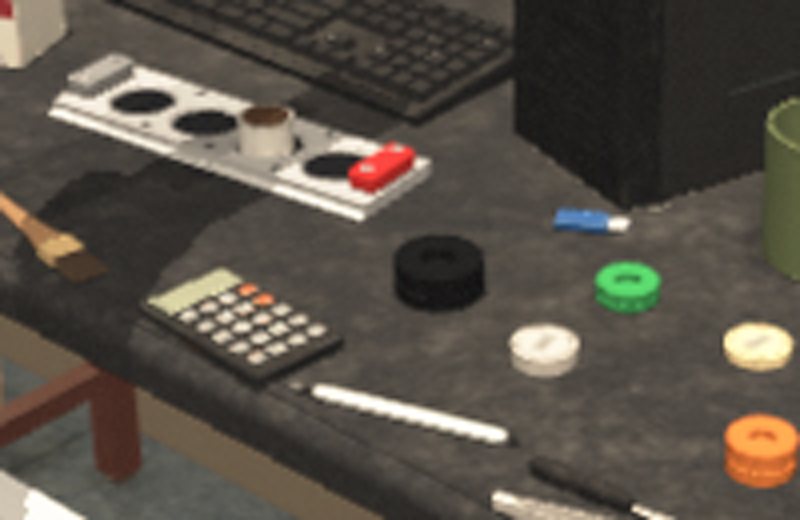

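The cup stands upright in nest 2, at (266,130) in the crop, with a dark sliver of nest showing on its red side. I measure the offset.

```bash
python3 - <<'E'
from job import *
T=manip.capture("top");S=manip.capture("scene")
V=np.array([-U[1],U[0]])
for z in(.019,):
  for n,im in(("top",T),("scene",S)):
    X=[*nest(2),z]; uv=proj(n,X); 
    a=im[int(uv[1])-12:int(uv[1])+12,int(uv[0])-12:int(uv[0])+12]
    h=cv2.resize(a,None,fx=12,fy=12,interpolation=2); cv2.drawMarker(h,(int((uv[0]%1+12)*12),int((uv[1]%1+12)*12)),(0,0,255)); cv2.imwrite(f"pics/z_{n}.png",h)
    # brown fill centroid, near the cup's top
    hsv=cv2.cvtColor(a,cv2.COLOR_BGR2HSV); m=((hsv[...,1]>80)&(hsv[...,0]<20)&(hsv[...,2]>50)); ys,xs=np.nonzero(m)
    p=ray(n,(xs.mean()+int(uv[0])-12,ys.mean()+int(uv[1])-12),.029)[:2]; d=p-nest(2); print(n,m.sum(),p.round(4),"along red",(d@U).round(4),"across",(d@V).round(4))
    for k in(1,3,4): 
        b,w,hh=blob(im,proj(n,[*nest(k),.0085]),r=9 if n=="top" else 7,dark=True); d=ray(n,b,.0085)[:2]-nest(k); print(k,(d@U).round(4),(d@V).round(4))
cv2.imwrite("pics/z.png",np.hstack([cv2.imread("pics/z_top.png"),cv2.imread("pics/z_scene.png")]))
E
```

```text
top 96 [0.5128 0.1914] along red -0.0003 across -0.0007
1 0.0006 0.0002
3 0.0024 0.0027
4 -0.0012 0.0027
scene 40 [0.5149 0.1942] along red -0.0028 across 0.0018
1 -0.0029 -0.0006
3 0.0036 -0.0057
4 -0.0013 -0.0001
```

View pics/z.png

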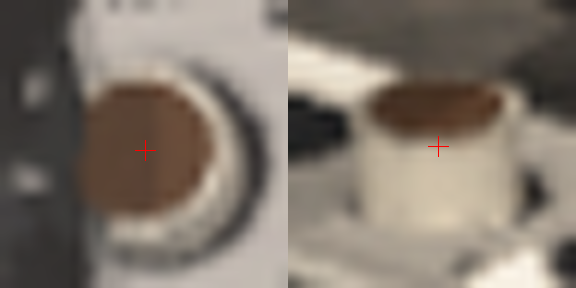

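The cup is seated at the right height and about 2 mm towards the grey end, inside the 8 mm tolerance. I shift the placing target 1 mm towards red and continue with the spacers.

```bash
sed -i 's/^C=np.array(\[.5101,.2200\]);/C=np.array([.5101,.2200])+.001*U;/' job.py; python3 - <<'E'
from job import *
pick("blue",.1785); place("blue",1,.1785)
pick("green",.1773); place("green",3,.1773)
go((.46,-.12),ZT); T=manip.capture("top");S=manip.capture("scene")
a=cv2.resize(T[190:250,165:290],(500,240),interpolation=2);b=cv2.resize(S[180:230,205:310],(500,238),interpolation=2); cv2.imwrite("pics/sp.png",np.vstack([a,b]))
E
```

```text
blue hit False w 0.0376 ff 59.72008466720581 f [-1.4  0.8  5.8] z 0.1792 t 19.2667
  lifted w 0.0374
  place blue hit True dz mm 0.7 f [-0.7  0.1  5.5]
  t 24.6167
green hit False w 0.0374 ff 59.3376499414444 f [-1.6  0.3  5.4] z 0.178 t 27.3833
  lifted w 0.0376
  place green hit True dz mm 0.7 f [ 0.2 -0.7  5.2]
  t 32.525
```

View pics/sp.png

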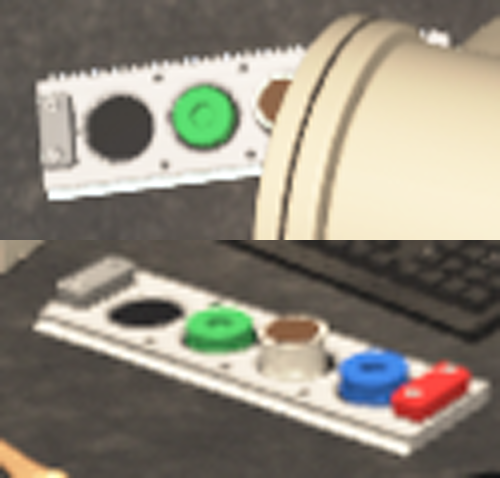

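Green, cup and blue sit flat in nests 3, 2 and 1, and nest 4 is empty. Now the discs.

```bash
python3 - <<'E'
from job import *
pick("gold",.1722); place("gold",1,.1722,.018)
pick("silver",.1735); place("silver",3,.1735,.014)
go((.46,-.1),ZT);go((.45,-.4),ZT); manip.wait(.5); T=manip.capture("top");S=manip.capture("scene")
a=cv2.resize(T[190:250,165:290],(500,240),interpolation=2);b=cv2.resize(S[180:230,205:310],(500,238),interpolation=2); cv2.imwrite("pics/fin.png",np.vstack([a,b])); cv2.imwrite("pics/fs.png",S);cv2.imwrite("pics/ft.png",T)
E
```

```text
gold hit False w 0.0369 ff 59.38774287700653 f [-0.4  0.6  5.2] z 0.1729 t 36.6167
  lifted w 0.037
  place gold hit True dz mm 0.7 f [-0.2  0.   6.1]
  t 41.6083
silver hit False w 0.0373 ff 59.005953669548035 f [-1.   0.3  8.5] z 0.1741 t 45.0083
  lifted w 0.0373
  place silver hit True dz mm 0.7 f [-1.1  0.2  4.8]
  t 49.975
```

View pics/fin.png

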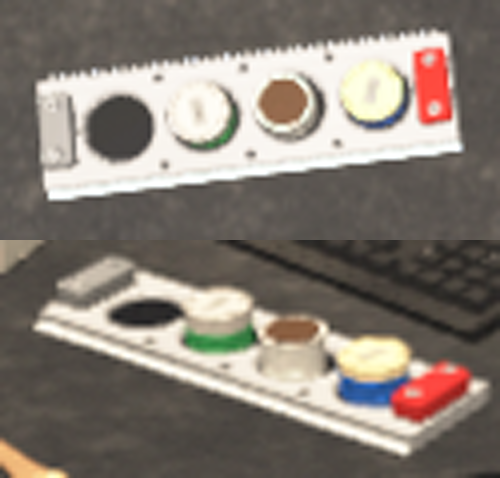

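All five are in place and look level. One last numeric check, then hand in.

```bash
python3 - <<'E'
from job import *
T=cv2.imread("pics/ft.png")
for n,k,z in(("gold",1,.032),("silver",3,.032),("cup",2,.032)):
    uv=proj("top",[*nest(k),z]); x,y=int(uv[0])-10,int(uv[1])-10; a=T[y:y+20,x:x+20]
    h=cv2.cvtColor(a,cv2.COLOR_BGR2HSV)
    m=(h[...,0]<20)&(h[...,1]>80) if n=="cup" else (h[...,1]>35)&(h[...,0]>20)&(h[...,0]<40) if n=="gold" else None
    if m is None: continue
    ys,xs=np.nonzero(m); d=ray("top",(xs.mean()+x,ys.mean()+y),z)[:2]-nest(k); print(n,m.sum(),d@U,d@[-U[1],U[0]])
d=manip.silhouettes("top","silver_disc_c")
for e in d[:2]:
    r=e["rect"]; p=ray("top",(r[0]+r[2]/2,r[1]+r[3]/2),.026)[:2]-nest(3); print("silver",e["p"],p@U,p@[-U[1],U[0]])
a,_,_=blob(T,(417,246),col=1);print("orange",ray("top",a,.011))
manip.hand_in()
E
```

```text
gold 68 0.0009385174413533172 -0.002892806512006258
cup 102 -0.0007044121160858336 -0.0012961766817145804
silver 0.74 -0.0012966187635248887 -0.0026748634275001394
orange [ 0.42777233 -0.29242839  0.011     ]
the job is handed in; nothing more can be done
```

I handed the job in at about 50 s of the 144 s. From the red end, blue spacer with gold disc, brown cup, and green spacer with silver disc are in nests 1 to 3, the discs and cup measured within about 3 mm of centre. The orange spacer is about 3 mm or less from its start by camera, and nest 4 is empty; no verdict was returned.

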